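Clamp a mould insert against its stops with the T-handle spindle

TASK

Slide the mould insert along the fixture plate under the clamp until its end sits squarely against both stop pins. Then screw the clamp down on it, turning the T-handle clockwise half a turn at a time by its alternate ends, until it is firmly hand-tight, about 13 N at the end of the bar; stop before 18 N, which would mark the plate, and let go. Leave the other things where they are.

Things in the scene. Friction and masses are not known exactly. Their poses are not given: they have to be found in the camera images.
- stops (a point): on the fixture, a dark drilled steel plate 320 x 220 x 15 mm lying on the table: the point midway between the two stop pins (steel, 16 mm thick, 25 mm tall, 60 mm apart), on the line where they touch the insert, 6 mm above the plate's top. Its x axis points level from the open end of the plate to the pins, along the way in which the insert is pushed; its y axis runs along the row of pins; z is up. 63 mm behind the pins (further along x) stands the clamp's post
- insert_mid (a point): the mould insert, the loose part to be clamped: a flat aluminium plate 140 (x) x 90 (y) x 12 mm with a turned steel core, 44 mm thick and rising 40 mm above the plate, on its axis 25 mm from the plate's middle towards -x. The point is the middle of the plate, half-way up its 12 mm. Its +x end goes against the pins: home, the point lies 70 mm before stops. Starts 35 to 75 mm short of the pins, up to 10 mm to one side and up to 0.15 rad askew. Mass 0.5 to 1 kg
- insert: the same insert; its origin is the centre of the plate's underside, axes as insert_mid
- axis (a point): the spindle's upright axis, at the height of the fixture plate's top, 18 mm before the pins. The clamp's grey arm (36 mm wide at most, top 104 mm above the table) runs from it along +x to the post
- pad: the spindle's round pressure pad, 28 mm across, under the arm, which does not turn; its origin is the centre of its underside, read too coarsely to tell how hard it bears. It hangs about 5 to 10 mm over the insert's plate at the start
- end_a (a point): centre of one of the two black balls, 22 mm across, at the ends of the T-handle's bar. The bar is round, 12 mm thick and level; the ball centres lie 62 mm to either side of axis and about 150 to 160 mm above the table; the hub is 26 mm across. Clockwise from above screws the clamp down: pad and bar sink 10 mm a turn. The pad meets the insert after 0.5 to 1 turn
- end_b (a point): centre of the ball at the bar's other end. Feel of the screw: about 7 N at a ball, square to the bar, keep it turning slowly; once the pad bears, the push rises by about 3 N for each 0.1 rad of the screw (1 N for each 0.1 rad of a springy hand). 12 to 15 N is firmly tight, under 11 N may be loose, 18 N or more marks the insert. Read at rest, the push is 1 to 3 N less. It stays where it is let go
- paste_jar: closed grey jar with a white cap, 34 mm across, 34 mm high, stands on the fixture plate beside the post; origin at the centre of its underside. Not to be moved
- spare_pin: spare steel stop pin, 16 mm thick, 40 mm high, stands on the fixture plate on the other side of the post; origin at the centre of its underside. Not to be moved
- stone: reddish polishing stone, 100 x 13 x 8 mm, lies on the fixture plate along its long edge; origin at the centre of its underside. Not to be moved
- beaker: clear open beaker, 72 mm across, 75 mm high, on the table; origin at the centre of its underside. Not to be moved
- small_core: another, smaller mould core on a square 70 mm plate, 48 mm high in all, on the table; origin at the centre of its underside. Not to be moved
Not all that is in view belongs to the job. What is shaped like the insert but purple or turquoise is not meant.

How it is judged:
On the way, in this order (a step that is already met when the one before it is completed fails the run):
1. the insert stands square against both stop pins, not yet clamped (x of insert_mid in the frame of stops between -0.0725 and -0.067 m and y of insert_mid in the frame of stops between -0.02 and 0.02 m and angle between the x axis of insert_mid and the x axis of stops, either way round below 0.035 rad and angle between insert_mid's own z axis and vertical below 0.03 rad and contact force between pad and insert below 20 N), for 0.2 s.
2. the clamp bears firmly on the insert (contact force between pad and insert above 100 N), for 0.3 s.
At the end, for the whole second after the job is handed in: The insert lies flat, its end within 2.5 mm of both stop pins, square to them within 0.035 rad and centred on them within 20 mm, and the clamp's pad bears on it with more than 100 N, with the handle let go (x of insert_mid in the frame of stops between -0.0725 and -0.067 m and y of insert_mid in the frame of stops between -0.02 and 0.02 m and angle between the x axis of insert_mid and the x axis of stops, either way round below 0.035 rad and angle between insert_mid's own z axis and vertical below 0.03 rad and contact force between pad and insert above 100 N and linear speed of insert below 0.02 m/s); the robot touches nothing.
It fails at once if the clamp is overtightened: it bears on the insert with more than 600 N (contact force between pad and insert above 600 N).
It fails at once if one of the bystanders (paste jar, spare pin, stone, beaker, small core) is moved more than 30 mm (distance of any of paste_jar, spare_pin, stone, beaker, small_core from where it was at the start of the episode above 0.03 m).
It also fails if it takes over 72 s, if anything falls off the work surface, if the arm or the gripper's body presses on something with over 40 N, if the wrist force passes 120 N, or if a joint passes its speed limit or range.

ROBOT

A 6-joint arm with a two-finger parallel gripper is mounted at the origin on the work surface. World frame = base frame: x ahead of the robot, y to its left, z up, the work surface at z = 0. Lengths are in m, angles in rad, forces in N, time in s.
With the tool pointing down it reaches from about 0.375 to 0.975 m from the base axis. Payload 3.8 kg.
Tool frame: the origin (TCP) lies midway between the tips of the shut fingers; the grasp point (between the pads) lies 19 mm behind it; x points along the fingers, y is the direction in which the jaws open and shut, and the axes are right-handed (so a half turn about x gives the same grasp; the last joint's range is limited). The gripper opens to 88 mm and grips with 3 to 60 N. Pads are 18 mm wide; open, the fingers measure 123 mm over their backs; the gripper's body (75 mm by 187 mm) begins 45 mm behind the grasp point.
Start: joints at [-1.286, 0.264, 1.604, -0, 1.274, -0.037], TCP at [0.213, -0.64, 0.239] pointing down, gripper open.
Joint ranges: [-2.63, 2.63], [-0.94, 2.18], [0.31, 2.57], [-1.31, 4.45], [0, 2.66], [-2.55, 2.55]. Speed limits (rad/s): [2.57, 2.57, 3.14, 3.14, 3.14, 3.14].

INTERFACE

Orientations are given as a rotation vector (axis times angle).
In Python, from cell import manip, inverse_kinematics, cams, order gives the robot as it stands. Calls block until the motion is done:
- manip.move_pose(position, orientation): joint-space move of the TCP to a pose.
- manip.move_linear(position, rate=0.15, rot=None): straight line of the TCP; rot=None keeps the orientation; rate is the mean speed in m/s.
- manip.set_joints(angles): joint-space move.
- manip.set_gripper(opening, force=None): finger opening in m; force is the grip in N (None keeps the last); returns when the fingers have stopped.
- manip.dwell(seconds).
- inverse_kinematics(position, orientation): joint angles nearest the present ones, or None.
- manip.state(): the state.
- cams.capture(name): name is "scene" or "side" or "wrist"; returns a dict with "image" (420x560x3 uint8, blue, green, red), "z_map" (420x560 float32, m along the optical axis (not along the pixel's ray), 0 where there is no reading), "intrinsics" (3x3 intrinsics, pixels), "position" and "orientation" of the camera in the world; the wrist camera has in their place "T_tool_cam" (4x4, takes a point from camera to tool coordinates, whose origin is the TCP and whose axes are the tool frame's). Camera axes: x right, y down, z forward; pixel columns grow to the right and rows downward; lengths in m; the calibration is good to about 2 mm. A picture is of the moment at which its call begins: read the wrist's pose just before it.
A pose or a line that the arm cannot do raises manip.IKError and nothing moves.
- order.close_job(): hands the job in, once; it reports no verdict.
The state is a dict: "clock": time; "joint_pos": joint angles; "joint_velocities": joint speeds; "tau": joint torques, N m; "tool_pos": TCP position; "tcp_rot": TCP orientation; "contact_force": force on the tool from outside, world axes, zero at the start; "moment": the same for the moment, N m; "gripper_width": finger opening in m.
Only numpy, scipy, OpenCV 4.12 (cv2) and the standard library are available. Lean on these libraries where they do the work, as an engineer would, in place of code of your own. Each camera call takes 0.05 s, during which the arm holds its last target. There are 200 camera calls.

## Working session

There is one attempt and no reset: what is moved stays moved. The work goes in short steps, each a Python script; the robot and the scene stay as the last script left them, time stands still between calls to the robot, and variables do not carry over. Pictures are saved under pics/ and viewed, about 8 in all and at most 12, crops included, and the job is handed in when it is done.

```bash
ls; mkdir -p pics
python3 - <<'E'
from cell import manip,cams
import cv2,numpy as np
for n in("scene","side"):
    c=cams.capture(n); cv2.imwrite(f"pics/{n}0.png",c["image"]); np.savez(f"pics/{n}0.npz",**{k:v for k,v in c.items()})
    print(n,c["position"],c["orientation"],c["intrinsics"].tolist() if hasattr(c["intrinsics"],'tolist') else c["intrinsics"])
a=np.hstack([cv2.imread(f"pics/{n}0.png") for n in("scene","side")])
s=manip.state(); print(s)
E
```

```text
pics
scene [ 1.15259864 -0.38796041  0.76344953] [-2.04954613 -1.15080079  0.54694079] [[423.11688291461576, 0.0, 278.2595095417491], [0.0, 423.11688291461576, 208.18045366852166], [0.0, 0.0, 1.0]]
side [-0.11900935  0.68401036  0.69949757] [-0.90198327  2.31524393 -1.30399863] [[424.13657619713274, 0.0, 282.84879085466633], [0.0, 424.13657619713274, 210.45069894332528], [0.0, 0.0, 1.0]]
{'clock': 0.1, 'joint_pos': array([-1.28590225e+00,  2.64649043e-01,  1.60520159e+00, -4.07241638e-07,
        1.27370929e+00, -3.69205256e-02]), 'joint_velocities': array([-0.00112733, -0.00283726, -0.00119551,  0.00205589,  0.0002197 ,
       -0.00088141]), 'tau': array([ 1.92610582e-04, -5.03621185e+01, -3.58072329e+01,  7.30942888e-02,
        2.33607501e-02, -5.45223293e-05]), 'tool_pos': array([ 0.213303  , -0.63974909,  0.23755126]), 'tcp_rot': array([ 2.0480026 ,  0.33447893, -2.04850825]), 'contact_force': array([ 0.59496179,  0.0333044 , -0.1138305 ]), 'moment': array([-0.02958342, -0.00835594, -0.01435026]), 'gripper_width': 0.08820412920073664}
```

View pics/scene0.png

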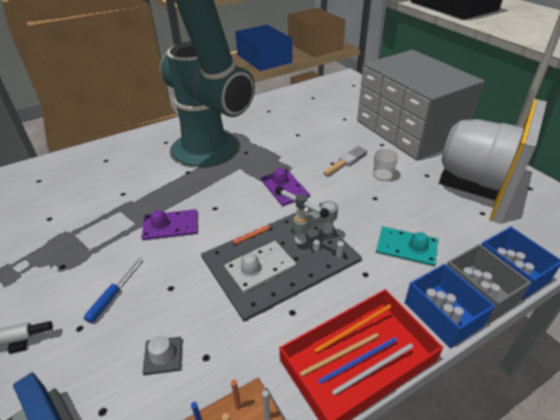

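View pics/side0.png

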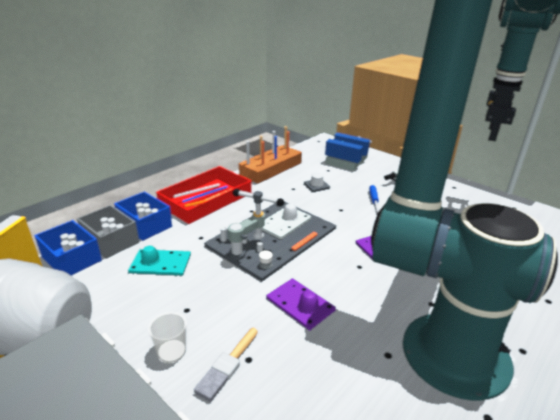

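The insert is the aluminium plate with a grey core, on the dark fixture at scene (258,265). The look-alikes are purple at (170,222) and (285,185), turquoise at (408,243), and the small core at (162,352). Only the grey one on the fixture fits. I'll check it in an enlarged crop.

```bash
cat > h.py <<'E'
import numpy as np,cv2
from scipy.spatial.transform import Rotation as R
def ray(c,u,v):
    K=c["intrinsics"]; return R.from_rotvec(c["orientation"]).as_matrix()@np.array([(u-K[0,2])/K[0,0],(v-K[1,2])/K[1,1],1.])
def onz(c,u,v,z):
    d=ray(c,u,v); p=np.asarray(c["position"]); return p+d*(z-p[2])/d[2]
def cloud(c):
    K=c["intrinsics"]; z=c["z_map"]; v,u=np.mgrid[:z.shape[0],:z.shape[1]]
    P=np.stack([(u-K[0,2])/K[0,0]*z,(v-K[1,2])/K[1,1]*z,z],-1)
    return P@R.from_rotvec(c["orientation"]).as_matrix().T+c["position"]
E
python3 - <<'E'
from h import *
a=np.load("pics/scene0.npz");b=np.load("pics/side0.npz")
A=cv2.resize(a["image"][185:325,190:370],None,fx=4.4,fy=4.2,interpolation=2)
cv2.imwrite("pics/cropA.png",cv2.resize(a["image"][185:320,195:370],(770,594),interpolation=cv2.INTER_CUBIC))
cv2.imwrite("pics/cropB.png",cv2.resize(b["image"][180:285,200:340],(800,600),interpolation=cv2.INTER_CUBIC))
P=cloud(a);I=a["image"];ok=a["z_map"]>0
hsv=cv2.cvtColor(I,cv2.COLOR_BGR2HSV)
m=((hsv[...,2]<100)&ok&(P[...,2]>.005)&(P[...,2]<.025)).astype(np.uint8)
n,l,s,c=cv2.connectedComponentsWithStats(m)
for i in range(1,n):
    if s[i,4]>300: 
        p=P[l==i]; print(s[i],p.mean(0).round(3),cv2.minAreaRect(p[:,:2].astype(np.float32)))
E
```

```text
[384  20 150  65 712] [-0.093  1.301  0.015] ((-0.15882670879364014, 1.3008689880371094), (0.8897379040718079, 0.026939675211906433), 0.007928562350571156)
[ 33  58 128  32 601] [-0.774 -0.171  0.015] ((-0.7734673023223877, -0.15308210253715515), (0.5408276915550232, 0.03083687834441662), 88.6854019165039)
[172 132  66  34 894] [ 0.049 -0.015  0.013] ((0.024225249886512756, -0.006010368466377258), (0.21226957440376282, 0.17493365705013275), 73.39796447753906)
[439 178  59  22 349] [0.62  0.535 0.015] ((0.6173929572105408, 0.5333420038223267), (0.15462395548820496, 0.011483845300972462), 29.56426239013672)
[ 202  214  159  107 6256] [ 0.583 -0.057  0.015] ((0.5588770508766174, -0.04178105294704437), (0.21927344799041748, 0.32125163078308105), 0.6052213311195374)
[451 277 102  70 358] [0.936 0.27  0.015] ((0.9352831840515137, 0.27805784344673157), (0.3174493610858917, 0.004710198380053043), 89.7664794921875)
[143 338  39  37 663] [ 0.67  -0.37   0.012] ((0.6567233800888062, -0.37092798948287964), (0.06866483390331268, 0.06784918904304504), 66.65141296386719)
```

View pics/cropA.png

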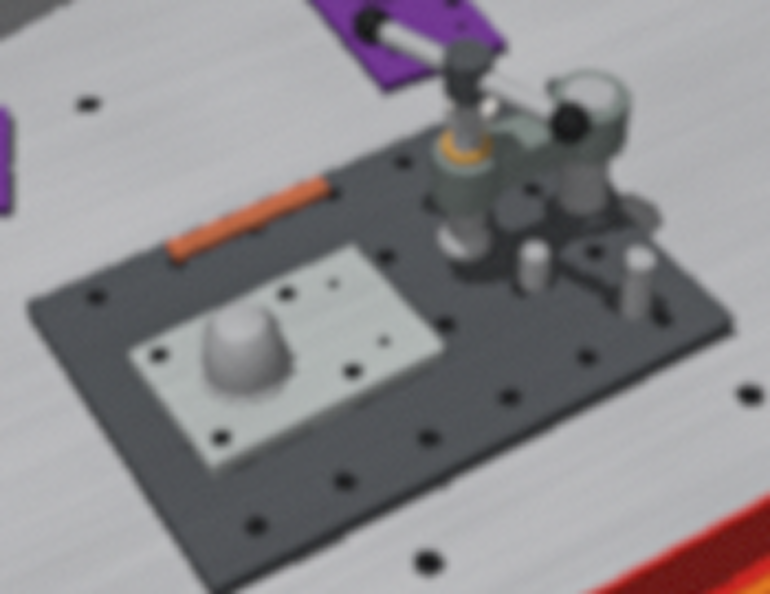

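View pics/cropB.png

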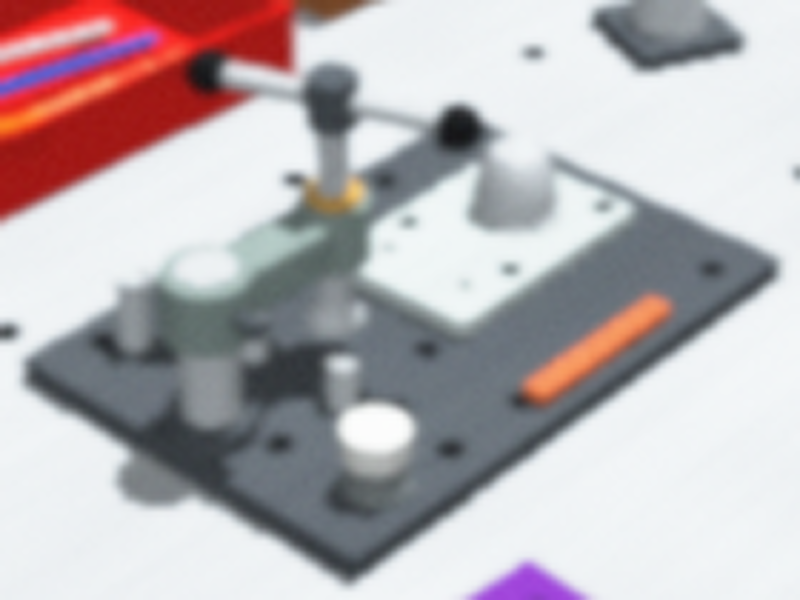

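Confirmed: the grey insert on the fixture is at crop-A (285,355). One stop pin is at (535,265) and the tall spare pin at (638,283). The stops' x axis runs roughly along world +y. Next I'll measure with masks and depth.

Run:
```python
from h import *
for n in("scene","side"):
    a=np.load(f"pics/{n}0.npz");P=cloud(a);I=a["image"];ok=a["z_map"]>0
    x,y,z=P[...,0],P[...,1],P[...,2];hsv=cv2.cvtColor(I,cv2.COLOR_BGR2HSV)
    reg=ok&(x>.43)&(x<.69)&(y>-.22)&(y<.15)
    def rep(name,m,mn=8):
        k,l,s,c=cv2.connectedComponentsWithStats(m.astype(np.uint8))
        for i in range(1,k):
            if s[i,4]>=mn:
                p=P[l==i]; r=cv2.minAreaRect(p[:,:2].astype(np.float32))
                print(n,name,s[i,4],'px',c[i].round(1),'med',np.median(p,0).round(4),'rect',np.round(r[0],4),np.round(r[1],4),round(r[2],2),'zmax',np.percentile(p[:,2],95).round(3))
    fix=reg&(z>.009)&(z<.021)&(hsv[...,2]<150)
    p=P[fix][:,:2].astype(np.float32); print(n,'fix',cv2.minAreaRect(p))
    rep('insert',reg&(z>.023)&(z<.032)&(hsv[...,2]>120)&(hsv[...,1]<60),100)
    rep('core/tops36-44',reg&(z>.036)&(z<.046),6)
    rep('core top',reg&(z>.060)&(z<.07)&(y<-.05),10)
    rep('spare/jar tops',reg&(z>.046)&(z<.060)&(y>.0),6)
    rep('balls',reg&(z>.135)&(z<.175)&(hsv[...,2]<60),6)
    rep('bar/hub',reg&(z>.12)&(z<.185),6)
    rep('arm',reg&(z>.095)&(z<.12),6)
```

```text
scene fix ((0.5568909049034119, -0.041830018162727356), (0.22266803681850433, 0.3211914002895355), 0.7462286949157715)
scene insert 1425 px [261.5 265.4] med [ 0.5744 -0.0925  0.0267] rect [ 0.5651 -0.1022] [0.092  0.1409] 1.79 zmax 0.029
scene core/tops36-44 7 px [296.6 211.9] med [0.4718 0.0595 0.0386] rect [0.4696 0.0596] [0.0009 0.0092] 79.17 zmax 0.044
scene core/tops36-44 7 px [305.9 212.4] med [0.4854 0.0768 0.0411] rect [0.4863 0.078 ] [0.0025 0.0077] 3.97 zmax 0.044
scene core/tops36-44 32 px [327.4 228.4] med [0.5644 0.0874 0.0407] rect [0.5605 0.0913] [0.0274 0.0158] 50.62 zmax 0.045
scene core/tops36-44 54 px [300.3 240.1] med [0.5628 0.0096 0.0409] rect [0.5586 0.013 ] [0.0264 0.022 ] 45.46 zmax 0.045
scene core/tops36-44 25 px [316.3 242.4] med [0.5863 0.0402 0.0394] rect [0.5859 0.0413] [0.0119 0.0145] 54.48 zmax 0.041
scene core/tops36-44 19 px [339.9 249.5] med [0.636  0.0726 0.0412] rect [0.636  0.0734] [0.0143 0.0059] 67.78 zmax 0.045
scene core/tops36-44 63 px [250.6 269.9] med [ 0.5827 -0.1348  0.0406] rect [ 0.5779 -0.1321] [0.0415 0.0215] 69.83 zmax 0.046
scene
[... 2597 characters left out ...]
zmax 0.059
side spare/jar tops 49 px [236.1 245.7] med [0.5432 0.108  0.0519] rect [0.5463 0.1045] [0.0261 0.0121] 52.62 zmax 0.059
side spare/jar tops 84 px [264.9 254.8] med [0.4685 0.0781 0.049 ] rect [0.4715 0.078 ] [0.0296 0.0308] 78.52 zmax 0.051
side balls 21 px [235.5 192.2] med [0.6075 0.0446 0.1598] rect [0.6093 0.045 ] [0.0107 0.0071] 44.86 zmax 0.166
side balls 32 px [279.8 202.6] med [0.4905 0.0023 0.1583] rect [0.4907 0.0014] [0.0159 0.0093] 48.74 zmax 0.164
side bar/hub 402 px [257.7 198. ] med [0.5495 0.0231 0.1592] rect [0.5529 0.0191] [0.1422 0.0254] 17.2 zmax 0.169
side arm 384 px [245.1 222.9] med [0.5485 0.0687 0.1027] rect [0.551  0.0627] [0.1189 0.0432] 87.88 zmax 0.11
```

```bash
cat >> h.py <<'E'
def down(yaw):  # tool x down, jaws (tool y) along the level direction at angle yaw
    y=np.array([np.cos(yaw),np.sin(yaw),0]);x=np.array([0,0,-1.]);return R.from_matrix(np.stack([x,y,np.cross(x,y)],1)).as_rotvec()
E
python3 - <<'E'
from h import *
from cell import manip,inverse_kinematics as ik,cams
psi=.012; u=np.array([-np.sin(psi),np.cos(psi)])
best=None
for y0 in(psi,psi+np.pi):
    q=ik([.5645,-.205,.12],down(y0)); print(y0,None if q is None else np.round(q,2))
    if q is not None and (best is None or abs(q[5])<best[0]): best=(abs(q[5]),y0)
rot=down(best[1]); 
manip.move_pose([.567,-.207,.12],rot); manip.set_gripper(.046)
manip.move_linear([.567,-.207,.0185],rate=.1)
f0=manip.state()["contact_force"]; print('f0',f0,manip.state()["clock"])
p0=np.array([.567,-.207]); seated=False
for d in np.r_[.02,.035,.05,.065,.075,np.arange(.08,.115,.002)]:
    p=p0+u*d; manip.move_linear([p[0],p[1],.0185],rate=.06)
    s=manip.state(); f=s["contact_force"]-f0; print(round(d,3),s["tool_pos"].round(4),f.round(1))
    if -f[1]>16: break
print(manip.state()["clock"])
for n in("scene","side"):
    c=cams.capture(n); np.savez(f"pics/{n}1.npz",**c)
E
```

```text
0.012 [-0.39  0.22  1.88 -0.    1.03 -0.4 ]
3.153592653589793 None
f0 [ 0.20668393  0.17763813 -0.2433213 ] 4.0833
0.02 [ 0.5668 -0.1864  0.0186] [0.5 0.  0.3]
0.035 [ 0.5666 -0.1714  0.0186] [ 0.2 -1.1 -0.3]
0.05 [ 0.5663 -0.1564  0.0184] [ 0.2 -1.1  0.2]
0.065 [ 0.566  -0.1414  0.0184] [ 0.4 -0.1 -0. ]
0.075 [ 0.566  -0.1315  0.0185] [ 0.2 -0.1  0.5]
0.08 [ 0.5661 -0.1268  0.0185] [ 0.1 -0.8 -0.3]
0.082 [ 0.5661 -0.1252  0.0185] [ 0.3 -2.3 -0.1]
0.084 [ 0.566  -0.1231  0.0185] [-0.1 -3.5 -0.2]
0.086 [ 0.566  -0.1209  0.0185] [ 0.7 -3.8  0.7]
0.088 [ 0.566  -0.1188  0.0185] [ 0.1 -3.7 -0.5]
0.09 [ 0.5661 -0.1173  0.0185] [ 0.5 -5.3 -1.4]
0.092 [ 0.5665 -0.1171  0.0186] [  0.8 -11.2  -3.1]
0.094 [ 0.5666 -0.1169  0.0187] [  0.3 -18.2  -4.4]
8.0833
```

Run:
```python
from h import *
from cell import manip,cams
t=manip.state()["tool_pos"]
manip.move_linear([t[0],t[1]-.02,.0185],rate=.1); manip.move_linear([t[0],t[1]-.06,.2],rate=.25)
for n in("scene","side"):
    a=cams.capture(n);np.savez(f"pics/{n}2.npz",**a);P=cloud(a);I=a["image"];ok=a["z_map"]>0
    x,y,z=P[...,0],P[...,1],P[...,2];hsv=cv2.cvtColor(I,cv2.COLOR_BGR2HSV)
    reg=ok&(x>.43)&(x<.69)&(y>-.22)&(y<.15)
    m=reg&(z>.023)&(z<.032)&(hsv[...,2]>120)&(hsv[...,1]<60)
    k,l,s,c=cv2.connectedComponentsWithStats(m.astype(np.uint8));i=1+s[1:,4].argmax()
    print(n,cv2.minAreaRect(P[l==i][:,:2].astype(np.float32)),s[i,4])
    p=P[reg&(z>.009)&(z<.021)&(hsv[...,2]<150)][:,:2].astype(np.float32); print('fix',cv2.minAreaRect(p))
    m=reg&(z>.060)&(z<.07)&(y<-.03)&(x>.5)&(x<.62); print('core',np.median(P[m],0))
    for lo,hi in((.45,.535),(.58,.68)):
        m=reg&(z>.14)&(z<.172)&(hsv[...,2]<60)&(x>lo)&(x<hi); v,uu=np.nonzero(m); print('ball',np.median(P[m],0).round(4),'ray@.155',onz(a,(uu.min()+uu.max())/2,(v.min()+v.max())/2,.155).round(4),P[m][:,2].max())
A,B=np.load("pics/scene2.npz")["image"],np.load("pics/side2.npz")["image"]
cv2.imwrite("pics/v2.png",np.hstack([cv2.resize(A[185:320,200:335],(400,400),interpolation=2),cv2.resize(B[180:285,215:320],(400,400),interpolation=2)]))
print(manip.state()["clock"])
```

```text
scene ((0.546537458896637, -0.0067161619663238525), (0.0607096366584301, 0.05386701226234436), 88.36032104492188) 245
fix ((0.5566302537918091, -0.041681259870529175), (0.22310739755630493, 0.32141441106796265), 0.8379582762718201)
core [ 0.57071527 -0.06380912  0.0639307 ]
ball [ 0.4999 -0.012   0.1627] ray@.155 [ 0.4942 -0.0068  0.155 ] 0.16810134173031255
ball [0.6194 0.0313 0.1615] ray@.155 [0.613  0.0363 0.155 ] 0.16689939629863149
side ((0.5616518259048462, -0.025557316839694977), (0.08767064660787582, 0.15989644825458527), 2.205341100692749) 510
fix ((0.5538188219070435, -0.03857755661010742), (0.2189675271511078, 0.3217580318450928), 0.8362357020378113)
core [ 0.56271142 -0.0552583   0.06380267]
ball [0.4904 0.0026 0.1596] ray@.155 [ 0.4953 -0.0036  0.155 ] 0.16493773434227565
ball [0.6072 0.0452 0.1609] ray@.155 [0.615  0.0399 0.155 ] 0.16781163619663308
9.5667
```

View pics/v2.png

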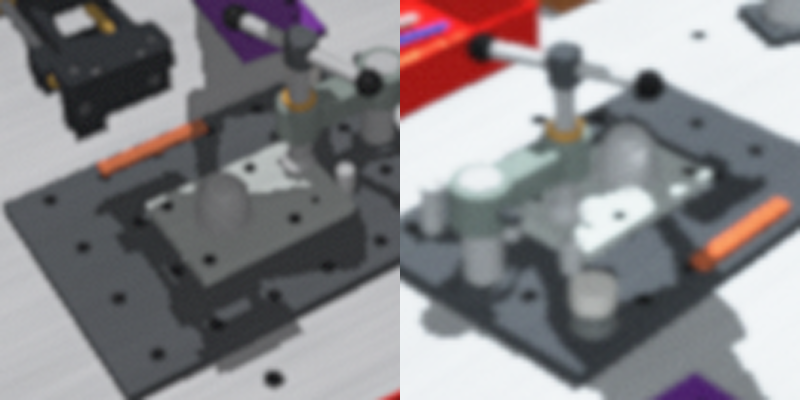

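The core moved 66 mm, to y≈-0.0595, as expected when home. The view shows the insert's end at the visible pin. The robot's shadow spoiled the colour mask, so I'll re-fit by height alone before clamping, and plan the handle stroke.

Run:
```python
from h import *
from cell import inverse_kinematics as ik
for n in("scene","side"):
    a=np.load(f"pics/{n}2.npz");P=cloud(a);x,y,z=P[...,0],P[...,1],P[...,2]
    m=(a["z_map"]>0)&(x>.5)&(x<.64)&(y>-.13)&(y<.06)&(z>.0235)&(z<.0305)
    m=cv2.morphologyEx(m.astype(np.uint8),cv2.MORPH_OPEN,np.ones((3,3)))
    k,l,s,c=cv2.connectedComponentsWithStats(m);i=1+s[1:,4].argmax();p=P[l==i]
    print(n,cv2.minAreaRect(p[:,:2].astype(np.float32)))
    # long sides: extreme x per y-bin ; near end: extreme y per x-bin
    for lab,co,ex,lo,hi,f in(('x-',1,0,-.10,-.0,min),('x+',1,0,-.1,.02,max),('end-',0,1,.53,.60,min)):
        b=np.arange(lo,hi,.006);q=[(t+.003,np.percentile(p[(p[:,co]>=t)&(p[:,co]<t+.006)][:,ex],4 if f is min else 96)) for t in b if ((p[:,co]>=t)&(p[:,co]<t+.006)).sum()>4]
        q=np.array(q)
        if len(q)>4:
            k=np.polyfit(q[:,0],q[:,1],1);r=abs(q[:,1]-np.polyval(k,q[:,0]));g=r<=np.median(r)*2.5;k=np.polyfit(q[g,0],q[g,1],1);print(lab,'slope',k[0].round(4),'at mid',np.polyval(k,(lo+hi)/2).round(4))
ax=np.array([.5545,.0165]);
for end,th in(('B',.36),):
  for s in(1,-1):
    for dt in(.15,0,-1.57,-np.pi):
        t=th+dt;pp=ax+.062*np.array([np.cos(t),np.sin(t)]);q=ik([*pp,.136],down(t+s*np.pi/2));print(s,dt,None if q is None else np.round(q,2))
```

```text
scene ((0.5671379566192627, -0.035847969353199005), (0.09353683143854141, 0.14394882321357727), 0.7655934691429138)
x- slope -0.0016 at mid 0.54
x+ slope -0.013 at mid 0.6098
end- slope 0.0491 at mid -0.1035
side ((0.5527693629264832, -0.03494374454021454), (0.0670502632856369, 0.14181888103485107), 0.760513961315155)
x- slope -0.0064 at mid 0.5223
x+ slope 0.02 at mid 0.5595
end- slope 0.2658 at mid -0.0918
1 0.15 [ 0.04  0.23  1.85 -0.    1.07 -2.04]
1 0 [ 0.02  0.23  1.84 -0.    1.07 -1.91]
1 -1.57 [-0.11  0.17  1.92  0.    1.06 -0.48]
1 -3.141592653589793 [-0.06  0.02  2.09  0.    1.04  1.15]
-1 0.15 [0.04 0.23 1.85 0.   1.07 1.1 ]
-1 0 [0.02 0.23 1.84 0.   1.07 1.23]
-1 -1.57 None
-1 -3.141592653589793 [-0.06  0.02  2.09 -0.    1.04 -1.99]
```

Square with the fixture: insert yaw is 0.77° and fixture 0.84°. Centre y is -0.035, so it is home. Now the first half turn on the ball at +x (B).

```bash
cat > turn.py <<'E'
from h import *
from cell import manip,cams
AX=np.array([.5544,.0165]); RB=.062
def pose(t,z): return [*(AX+RB*np.array([np.cos(t),np.sin(t)])),z]
def tang(t): return np.array([-np.sin(t),np.cos(t),0])
def engage(t,zb):
    manip.set_gripper(.046,5); manip.move_pose(pose(t,zb+.05),down(t+np.pi/2))
    manip.move_linear(pose(t,zb-.019),rate=.12); f0=manip.state()["contact_force"]
    manip.set_gripper(.028); return f0
def stroke(t0,angles,zb,f0,stop):
    out=[]
    for t in angles:
        z=zb-.019-.010*(t0-t)/(2*np.pi)
        manip.move_linear(pose(t,z),rate=.06,rot=down(t+np.pi/2))
        f=manip.state()["contact_force"]-f0; F=f@tang(t); out.append((round(t0-t,2),round(F,1),round(f[2],1)))
        if F>stop: break
    print(out); return t,F
def release():
    manip.set_gripper(.046); p=manip.state()["tool_pos"]; manip.move_linear([p[0],p[1],p[2]+.06],rate=.15)
    print('clock',manip.state()["clock"],p.round(4))
E
python3 - <<'E'
from turn import *
t0=.348; f0=engage(t0,.155); print(manip.state()["gripper_width"],f0)
stroke(t0,t0-np.r_[np.arange(.2,3.1,.24),3.15],.155,f0,11)
release()
for n in("scene","side"):
    a=cams.capture(n);np.savez(f"pics/{n}3.npz",**a);P=cloud(a);x,y,z=P[...,0],P[...,1],P[...,2];I=a["image"].max(-1)
    for lo,hi in((.45,.53),(.58,.68)):
        m=(z>.13)&(z<.17)&(I<60)&(x>lo)&(x<hi)&(abs(y-.0165)<.05)
        if m.any():
            v,u=np.nonzero(m);print(n,m.sum(),onz(a,(u.min()+u.max())/2,(v.min()+v.max())/2,.150).round(4),P[m][:,2].max())
E
```

```text
0.028122354154083727 [0.31654272 0.02673072 0.90577889]
[(np.float64(0.2), np.float64(4.9), np.float64(0.8)), (np.float64(0.44), np.float64(5.4), np.float64(0.5)), (np.float64(0.68), np.float64(5.8), np.float64(-1.1)), (np.float64(0.92), np.float64(5.7), np.float64(-0.2)), (np.float64(1.16), np.float64(5.5), np.float64(-1.2)), (np.float64(1.4), np.float64(5.6), np.float64(-2.7)), (np.float64(1.64), np.float64(4.9), np.float64(-2.1)), (np.float64(1.88), np.float64(5.9), np.float64(-3.3)), (np.float64(2.12), np.float64(5.9), np.float64(-2.7)), (np.float64(2.36), np.float64(6.4), np.float64(-3.9)), (np.float64(2.6), np.float64(6.9), np.float64(-2.2)), (np.float64(2.84), np.float64(6.6), np.float64(-0.6)), (np.float64(3.08), np.float64(5.8), np.float64(0.3)), (np.float64(3.15), np.float64(7.2), np.float64(0.6))]
clock 18.7583 [ 0.4958 -0.0039  0.1309]
scene 35 [ 0.498  -0.0132  0.15  ] 0.16254268164588637
scene 61 [0.6083 0.0454 0.15  ] 0.1630177624152741
side 33 [ 0.4991 -0.0117  0.15  ] 0.1604110494251646
side 24 [0.6118 0.0466 0.15  ] 0.1621574374599829
```

Half a turn is done at 5–6 N running, and the bar is now at 0.483 rad. Next, the other end, in finer steps.

Run:
```python
from turn import *
t0=.483; zb=.150; f0=engage(t0,zb); print(manip.state()["gripper_width"],f0)
t,F=stroke(t0,t0-np.arange(.12,3.2,.12),zb,f0,8)
if F>8: t,F=stroke(t0,t-np.arange(.04,max(.05,t-(t0-3.5)),.04),zb,f0,11)
manip.dwell(.3); s=manip.state(); print(t0-t,(s["contact_force"]-f0)@tang(t),s["clock"],s["joint_pos"].round(2))
```

```text
0.02792126464217756 [-0.2045931   0.49482071  0.25976622]
[(np.float64(0.12), np.float64(3.1), np.float64(1.0)), (np.float64(0.24), np.float64(4.1), np.float64(1.3)), (np.float64(0.36), np.float64(5.2), np.float64(1.2)), (np.float64(0.48), np.float64(5.8), np.float64(0.5)), (np.float64(0.6), np.float64(5.4), np.float64(0.5)), (np.float64(0.72), np.float64(5.7), np.float64(-0.2)), (np.float64(0.84), np.float64(5.3), np.float64(0.4)), (np.float64(0.96), np.float64(6.4), np.float64(0.3)), (np.float64(1.08), np.float64(5.4), np.float64(-0.9)), (np.float64(1.2), np.float64(6.0), np.float64(-0.2)), (np.float64(1.32), np.float64(6.6), np.float64(-0.3)), (np.float64(1.44), np.float64(6.5), np.float64(-1.1)), (np.float64(1.56), np.float64(6.3), np.float64(-1.8)), (np.float64(1.68), np.float64(6.3), np.float64(-1.0)), (np.float64(1.8), np.float64(6.8), np.float64(-1.7)), (np.float64(1.92), np.float64(7.9), np.float64(-2.5)), (np.float64(2.04), np.float64(9.5), np.float64(-4.1))]
[(np.float64(2.08), np.float64(9.8), np.float64(-3.4)), (np.float64(2.12), np.float64(10.6), np.float64(-4.1)), (np.float64(2.16), np.float64(10.9), np.float64(-3.9)), (np.float64(2.2), np.float64(9.8), np.float64(-3.8)), (np.float64(2.24), np.float64(11.0), np.float64(-4.9))]
2.2399999999999998 9.710430430839606 29.175 [-0.13  0.12  1.99  0.    1.02  0.06]
```

Run:
```python
from turn import *
t0=.483; zb=.150; f0=np.array([-.2,.49,.26]); t=t0-2.24
for k in range(9):
    t-=.04; manip.move_linear(pose(t,zb-.019-.010*(t0-t)/(2*np.pi)),rate=.03,rot=down(t+np.pi/2))
    a=(manip.state()["contact_force"]-f0)@tang(t); r=[]
    for _ in range(5): manip.dwell(.05); r.append((manip.state()["contact_force"]-f0)@tang(t))
    print(round(t0-t,2),round(a,1),np.round(r,1))
    if np.mean(r)>11.2: break
print(manip.state()["clock"])
```

```text
2.28 10.5 [10.3 10.1 11.1 11.1  9.6]
2.32 10.7 [ 9.2 10.3 10.7 11.6 11.1]
2.36 10.3 [10.9  9.9 11.3  9.4  9.5]
2.4 10.3 [10.5 10.  11.4  9.6 10.6]
2.44 10.3 [10.8 11.1 10.3 10.8 10.2]
2.48 10.7 [10.4 10.7  9.8 11.1 10.3]
2.52 10.6 [10.1  9.7 10.4 10.3 11.2]
2.56 10.6 [11.7 10.6 10.2 11.3 10.5]
2.6 9.6 [11.  10.2  9.8 10.1 10.3]
33.675
```

The force has levelled off near 10.5 N while the tool kept advancing. I suspect the finger is yielding, since I set the grip to 5 N, so I'll check the width.

Run:
```python
from turn import *
t0=.483; zb=.150; s=manip.state(); print(s["gripper_width"],s["tool_pos"].round(4),np.round(pose(t0-2.6,.1),4))
a=cams.capture("side");cv2.imwrite("pics/s4.png",cv2.resize(a["image"][130:270,190:340],(600,560),interpolation=2))
```

```text
0.05482459476653065 [ 0.5278 -0.0368  0.129 ] [ 0.5222 -0.0365  0.1   ]
```

View pics/s4.png

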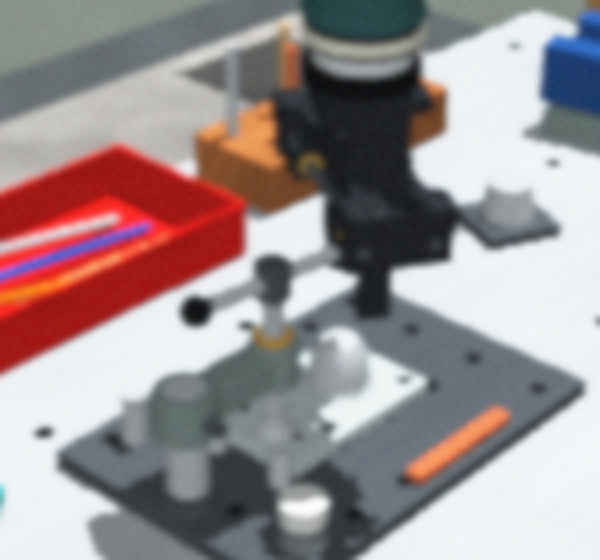

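Confirmed: the jaws were forced open to 55 mm, and the ball is still between them. I'll back off, set the grip to 50 N and go on.

Run:
```python
from turn import *
t0=.483; zb=.150; t=-1.769; Z=lambda t: zb-.019-.010*(t0-t)/(2*np.pi)
manip.move_linear(pose(t,Z(t)),rate=.05,rot=down(t+np.pi/2)); f0=manip.state()["contact_force"]
print(manip.state()["gripper_width"],f0); manip.set_gripper(.028,50)
f=manip.state()["contact_force"];print(manip.state()["gripper_width"],f, 'bias', (f-[-.2,.49,.26])@tang(t))
f0=np.array([-.2,.49,.26])
for k in range(12):
    t-=.04; manip.move_linear(pose(t,Z(t)),rate=.03,rot=down(t+np.pi/2))
    a=(manip.state()["contact_force"]-f0)@tang(t); r=[]
    for _ in range(4): manip.dwell(.04); r.append((manip.state()["contact_force"]-f0)@tang(t))
    print(round(t0-t,2),round(a,1),np.round(r,1),round(manip.state()["gripper_width"],4))
    if np.mean(r)>11.3: break
print(manip.state()["clock"])
```

```text
0.02832207145291205 [ 2.86509921 -1.62290032  1.79084451]
0.028128572571164145 [ 3.68542816 -1.79085033  2.38634835] bias 4.258477544350605
2.29 6.5 [6.8 6.5 7.1 6.8] 0.0282
2.33 9.4 [ 9.6  9.1  9.6 10.2] 0.0281
2.37 11.6 [11.  12.  11.2 12.7] 0.0279
35.775
```

The rest reading is 11.7 N, so about 13–14 N while turning. That is within the target. Letting go.

Run:
```python
from turn import *
t=manip.state()["tool_pos"]; th=-1.889
# ease off the ball before opening and lifting
manip.move_linear(pose(th+.13,t[2]),rate=.05,rot=down(th+.13+np.pi/2)); print('eased',(manip.state()["contact_force"]-[-.2,.49,.26])@tang(th))
release(); print('free',manip.state()["contact_force"].round(2),manip.state()["contact_force"]@tang(th))
p=manip.state()["tool_pos"]; manip.move_linear([p[0]-.02,p[1]-.22,.3],rate=.25)
for n in("scene","side"):
    a=cams.capture(n);np.savez(f"pics/{n}5.npz",**a);P=cloud(a);x,y,z=P[...,0],P[...,1],P[...,2]
    m=(a["z_map"]>0)&(x>.5)&(x<.64)&(y>-.13)&(y<.06)&(z>.0235)&(z<.0305)
    m=cv2.morphologyEx(m.astype(np.uint8),cv2.MORPH_OPEN,np.ones((3,3)))
    k,l,s,c=cv2.connectedComponentsWithStats(m);i=1+s[1:,4].argmax()
    print(n,cv2.minAreaRect(P[l==i][:,:2].astype(np.float32)))
    m=(z>.060)&(z<.07)&(y<-.03)&(y>-.1)&(x>.5)&(x<.62); print('core',np.median(P[m],0).round(4))
A,B=np.load("pics/scene5.npz")["image"],np.load("pics/side5.npz")["image"]
cv2.imwrite("pics/v5.png",np.hstack([cv2.resize(A[175:325,195:345],(400,400),interpolation=2),cv2.resize(B[170:290,205:325],(400,400),interpolation=2)]))
print(manip.state()["clock"])
```

```text
eased 2.791365025474912
clock 37.1 [ 0.5422 -0.0443  0.1281]
free [ 0.53  0.42 -0.39] 0.369136778219715
scene ((0.5674622654914856, -0.03573010861873627), (0.09089631587266922, 0.14381834864616394), 0.7367501854896545)
core [ 0.5708 -0.0634  0.0637]
side ((0.5516444444656372, -0.038875192403793335), (0.0642700120806694, 0.13166698813438416), 0.23146381974220276)
core [ 0.5645 -0.0542  0.0641]
38.3417
```

View pics/v5.png

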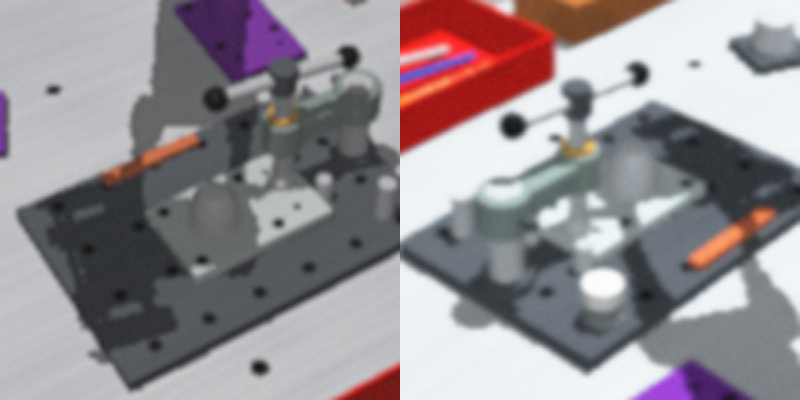

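The insert is still home with the pad down on it. The handle is free, and the stone, jar and spare pin have not moved. The force zero is within 0.4 N. Handing in.

```bash
python3 -c "
from cell import manip,order
order.close_job(); print(manip.state()['clock'])"
```

```text
the job is handed in; nothing more can be done
the job is handed in; nothing more can be done
```

I slid the insert home against the stop pins, screwed the clamp down by alternate ends of the T-handle, let go, and handed the job in at about 38 s.

- **Insert:** I pushed its end with both fingers until the force rose to 18 N at the pins. Its centre then lay at y ≈ -0.035, with the pin line at about 0.035, so the expected 70 mm. Its yaw was 0.77° against the fixture's 0.84°. I left it about 10 mm to one side of centre, inside the 20 mm allowed.
- **Clamp:** The first stroke was about 3.0 rad on one ball, running at 5–6 N. The second was about 2.3 rad on the other ball, up to a rest reading of 11.7 N, or about 13–14 N while turning. After I let go, the force zero was within 0.4 N.
- **What went wrong:** At first the push levelled off at about 10.5 N. I had set the grip to only 5 N, so the jaws were forced open to 55 mm. I backed off, set the grip to 50 N, and the force then rose normally.
- **Last checks:** The scene camera showed the insert unmoved (yaw 0.74°, same centre). The stone, jar and spare pin looked in place. I did not re-check the beaker or small core, but the arm never went near them. The side camera's insert fit (yaw 0.23°, centre y -0.039) disagreed slightly, because the clamp partly hides the insert in that view. I could not measure the pad's bearing force directly; I judged it only from the push at the ball.

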